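Feed a connector housing down a guide channel with a push stick

ROBOT

A 6-joint arm with a two-finger parallel gripper is mounted at the origin on the work surface. World frame = base frame: x ahead of the robot, y to its left, z up, the work surface at z = 0. Lengths are in m, angles in rad, forces in N, time in s.
With the tool pointing down it reaches from about 0.375 to 0.9 m from the base axis. Payload 3.1 kg.
Tool frame: the origin (TCP) lies midway between the tips of the shut fingers; the grasp point (between the pads) lies 19 mm behind it; z points along the fingers, x is the direction in which the jaws open and shut, and the axes are right-handed (so a half turn about z gives the same grasp; the last joint's range is limited). The gripper opens to 85 mm and grips with 20 to 120 N. Pads are 22 mm wide; open, the fingers measure 114 mm over their backs; the gripper's body (76 mm by 85 mm) begins 54 mm behind the grasp point. The pads swing forward as they close: fully open they stand 13 mm farther back than shut.
Start: joints at [1.137, 0.527, 1.433, -0, 1.181, -0.178], TCP at [0.157, 0.605, 0.231] pointing down, gripper open.
Joint ranges: [-3.08, 3.08], [-0.75, 2.2], [0.22, 2.44], [-1.43, 4.57], [0, 2.65], [-2.85, 2.85]. Speed limits (rad/s): [2.79, 2.79, 3.14, 3.14, 3.14, 3.14].

INTERFACE

Orientations are given as a unit quaternion [x, y, z, w].
In Python, from station import * gives the robot as it stands.
- The arm moves only by the tool servo_tool, never from a script. Its argument "targets" is a list of rows, each a list of 6 numbers: the shift along the tool's x, y, z in mm, then the turn, a rotation vector about the tool's x, y, z in degrees. A call has 1 to 10 rows; each row is the pose to reach, as a shift and turn from the pose commanded when the call began, along the tool's axes at that moment; what a row does not reach only later rows make up. A row lasts 1/8 s, in which the tool goes at most 62.5 mm and 10.7 degrees, less where a joint would pass 70% of its speed; a pose out of reach is approached as far as the arm can. A call with a gripper value outside its range is refused whole. "gripper" is the finger opening in mm, from 0 to 85.4, set as the call begins (left out, the last holds). The fingers move at their own pace and stop on an object; "newtons" is the grip in N (left out, the last holds). Time passes only in rows, so rows that repeat a pose let the fingers close. It gives the time, the measured TCP pose, the force and the opening at its end, in the units of the state.
- sense(): the state, without advancing time (a new reading comes with each control period).
- snapshot(name): name is "scene" or "top" or "wrist"; returns a dict with "color" (420x560x3 uint8, red, green, blue), "vfov" (degrees; the focal length in pixels is half the picture's height over the tangent of half this angle, whatever the lens; pixels are square), "cx", "cy" (the principal point, pixels), "R" (3x3) and "t" (3): a world point X has camera coordinates R X + t. Camera axes: x right, y down, z forward; pixel columns grow to the right and rows downward; lengths in m; the calibration is good to about 2 mm. The wrist camera is an equidistant fisheye: a pixel r from the principal point sees the ray r / f radians off the axis. A picture is of the moment at which its call begins. There is no depth.
- sign_off(): hands the job in, once; it reports no verdict.
The state is a dict: "t": time; "q": joint angles; "qd": joint speeds; "tau": joint torques, N m; "tcp_pos": TCP position; "tool_rot": TCP orientation; "force": force on the tool from outside, world axes, zero at the start; "ft_torque": the same for the moment, N m; "finger_gap": opening from 0.0 (shut) to 1.0 (fully open).
Only numpy, scipy, OpenCV 4.12 (cv2) and the standard library are available. Lean on these libraries where they do the work, as an engineer would, in place of code of your own. Each camera call takes 0.05 s, during which the arm holds its last target. There are 200 camera calls.

TASK

Set the small white connector housing on the bare loading deck of the guide fixture, narrow nose towards the channel, and let go; then take the wooden push stick by its handle and with it feed the housing down the channel until it has driven the brass plunger fully home, leaning on it there for a moment with a firm push of about 15 N and never pressing the stick harder than 25 N against the housing or the fixture. Then draw the stick out and set it down flat on the table on its sole, as you found it, leaving the housing home in the channel and the other things on the table where they are.

Things in the scene. Friction and masses are not known exactly. Their poses are not given: they have to be found in the camera images.
- fixture: Guide fixture, fixed: aluminium base plate 260 x 90 x 10 mm (upper face 10 mm above the table). Origin: centre of its underside; x axis = feed direction, z up. x = -130 to -54 mm is a bare loading deck. Beyond the mouth, from x = -15 to +100 mm, two black rails 20 mm high form a straight channel 21 mm wide centred on y = 0.
- mouth (a point): Centre of the wide mouth at x = -55 mm, y = 0 in the fixture's frame, 18 mm above the table (8 mm above the deck); fixture's axes. From here to x = -15 mm two black guides, 20 mm high, narrow from about 45 to 21 mm apart and lead into the channel.
- roof (a point): Centre of the top of the clear plastic roof over the channel, at x = 34 mm, y = 0 in the fixture's frame, 34 mm above the table. It covers x = -8 to +77 mm, is 4 mm thick and leaves 20 mm clear above the plate: too low for fingers.
- shoe_spot (a point): Where a sprung brass shoe bulges about 4 mm out of the channel's left (+y) wall, at x = 45 mm, y = 10.5 mm in the fixture's frame, 19 mm up. It gives way sideways as the housing passes and drags on it with a few N.
- plunger (a joint): Travel of the brass plunger at the channel's end along the feed: 0 as found, 0.006 m fully home at a stop (hard rubber, 10 N/mm). No spring: friction (about 5 N) keeps it where pushed. Its face stands as found anywhere from x = 48 to 72 mm of the fixture, set differently each time: find its end by feel. Feeding takes up to about 11 N before the hard stop.
- housing_mid (a point): Small white connector housing, loose, 36 mm long, 18 wide, 16 high, 20 to 45 g, lying flat; this is its centre, half-way up. x axis along it towards the nose, z up. The nose is the last 8 mm, 12 mm wide and 13 high; the flat rear end has six small dark holes. (The other white shell is larger and has no nose.)
- housing_nose (a point): Tip of the housing's nose, 18 mm ahead of its centre, 7 mm above its underside; same axes as the housing.
- stick_handle (a point): Wooden push stick, loose, 80 to 170 g: a blade 180 mm long, 15 wide, 12 high lying flat, with an upright handle block 40 mm long and 18 wide on its rear end, up to 55 mm above its sole. This point is the handle's middle, 36 mm above the sole: grip here, across the 18 mm. x axis along the blade from handle to tip, z up.
- stick_tip (a point): Centre of the flat front end of the push stick's blade, 160 mm ahead of the handle point, 6 mm above the sole; same axes as the stick.
- stick: The same push stick; origin at the centre of its sole (underside), half-way along the blade, 70 mm ahead of the handle point.
- big_shell: Bystander: larger white connector shell 50 x 28 x 20 mm with three dark dots on top. Origin: centre of its underside.
- phone: Bystander: black phone 150 x 73 x 9 mm lying flat. Origin: centre of its underside.
- bottle: Bystander: small clear bottle, diameter 34 mm, 100 mm high. Origin: centre of its underside.
- screwdriver: Bystander: blue-handled screwdriver lying flat, about 200 mm long along its x axis.
- collar: Bystander: aluminium collar, diameter 32 mm, 12 mm high. Origin: centre of its underside.
- flask: Bystander: steel cup, diameter 72 mm, 130 mm high. Origin: centre of its underside.
- parts_tray: Bystander: grey divided tray 110 x 160 x 35 mm. Origin: centre of its underside.

How it is judged:
By the outcome, as a careful person would: the job done as asked, in the order asked, and still so for the second after the job is handed in, with the robot touching nothing.
It also fails if it takes over 70 s, if anything falls off the work surface, if the arm or the gripper's body presses on something with over 40 N, if the wrist force passes 120 N, or if a joint passes its speed limit or range.

## Working session

There is one attempt and no reset: what is moved stays moved. The work goes in short steps, Python scripts to look and compute and a tool call to move; the robot and the scene stay as the last step left them, time stands still between calls to the robot, and variables do not carry over. Pictures are saved under pics/ and viewed, about 8 in all and at most 12, crops included, and the job is handed in when it is done.

Besides the shell and the picture viewer there is one more tool, called after ">>>" as name(argument=value, ...) on one line, values as JSON. servo_tool: Moves the arm, as the interface text tells. Its arguments: {"type":"object","properties":{"targets":{"type":"array","items":{"type":"array","items":{"type":"number"}}},"gripper":{"type":"number"},"newtons":{"type":"number"}},"required":["targets"]}

```bash
mkdir -p pics; ls; python3 - <<'E'
from station import *
import cv2,pickle
for n in ("scene","top"):
    s=snapshot(n); pickle.dump(s,open(f"pics/{n}0.pkl","wb")); cv2.imwrite(f"pics/{n}0.png",cv2.resize(s["color"][:,:,::-1],(800,600),interpolation=cv2.INTER_CUBIC)); print(n,s["vfov"],s["cx"],s["cy"],s["R"],s["t"])
print(sense())
E
```

```text
pics
scene 42.67021009414726 280.3731594923429 208.14529226152945 [[ 0.7984386   0.60198144  0.01068349]
 [ 0.36083855 -0.4642433  -0.80887187]
 [-0.48196612  0.64968954 -0.58788788]] [-0.46999732 -0.15280198  1.51646717]
top 54.05534399520906 273.7821357630431 210.08111937011432 [[-0.01392346 -0.99984041 -0.01119377]
 [-0.99242247  0.01518524 -0.12193052]
 [ 0.12208104  0.00941126 -0.99247552]] [0.04028597 0.57570937 1.13715587]
{'t': 0.1, 'q': array([ 1.13749514e+00,  5.28391174e-01,  1.43379226e+00,  1.56014882e-05,
        1.18143777e+00, -1.78509461e-01]), 'qd': array([-0.00074317, -0.00180555, -0.00266942,  0.0002092 ,  0.00111696,
        0.00068652]), 'tau': array([-7.89618061e-04, -4.43303132e+01, -1.78586018e+01, -2.99477733e-04,
        3.90966583e-03, -1.32346008e-05]), 'tcp_pos': array([0.15721735, 0.60421753, 0.2304147 ]), 'tool_rot': array([ 7.91216886e-01,  6.11534799e-01, -9.03220052e-04,  4.61513283e-04]), 'force': array([0.13085108, 0.56315063, 0.45692117]), 'ft_torque': array([-0.01227329, -0.00040086,  0.00739737]), 'finger_gap': 1.0007978627626464}
```

View pics/top0.png

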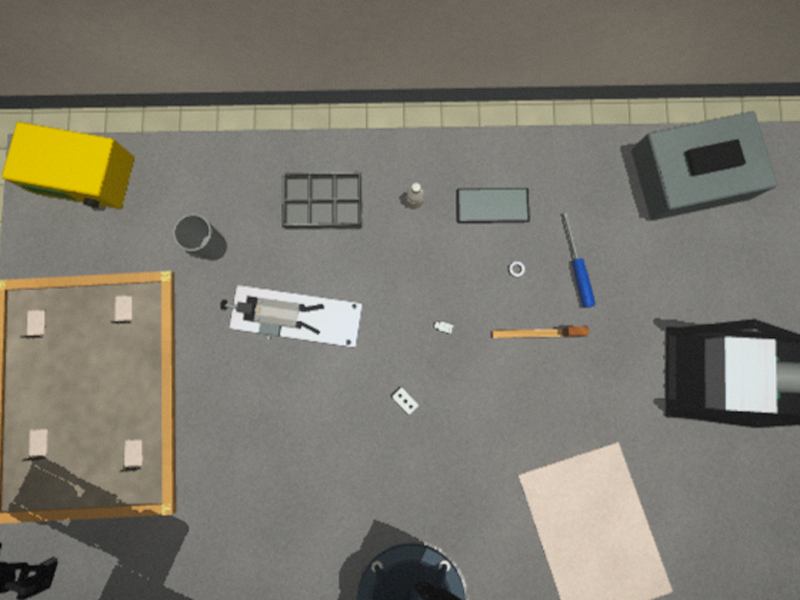

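View pics/scene0.png

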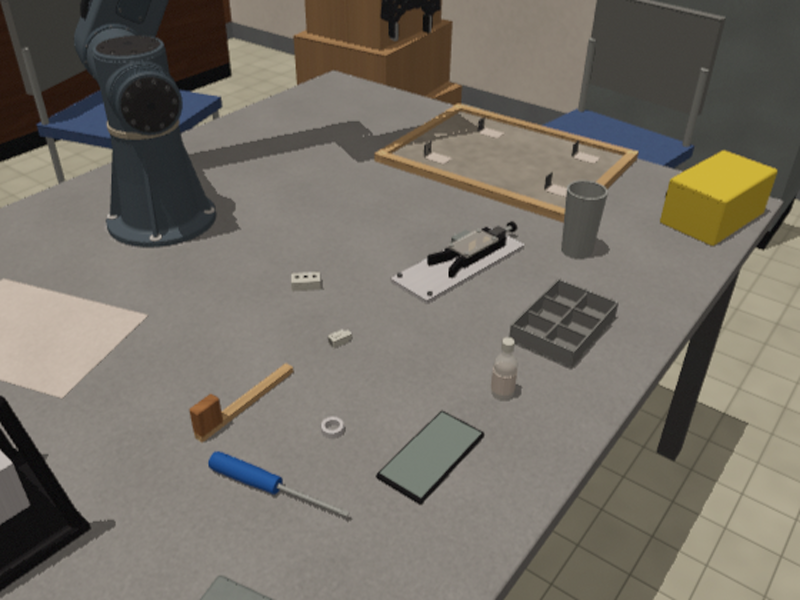

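Top view (800x600): housing at about (444,327), stick tip (492,334), handle (577,331), fixture deck right end near (358,322) with feed towards image left, shell (405,400). Next: coarse positions, and then wrist-camera close-ups.

```bash
cat > h.py <<'E'
import numpy as np,pickle,cv2
from scipy.spatial.transform import Rotation as Ro
def ray(s,u,v,fish):
    f=210/np.tan(np.radians(s["vfov"]/2)); x,y=u-s["cx"],v-s["cy"]
    if fish:
        r=np.hypot(x,y); a=r/f; d=np.array([x/r*np.sin(a),y/r*np.sin(a),np.cos(a)]) if r>0 else np.array([0,0,1.])
    else: d=np.array([x/f,y/f,1])
    R=np.array(s["R"]);return -R.T@s["t"],R.T@d
def onz(s,u,v,z,fish=False):
    o,d=ray(s,u,v,fish); return o+d*(z-o[2])/d[2]
def proj(s,X,fish=False):
    f=210/np.tan(np.radians(s["vfov"]/2)); c=np.array(s["R"])@X+s["t"]
    r=np.hypot(c[0],c[1]); k=(np.arctan2(r,c[2])/r if fish else 1/c[2])*f
    return np.array([c[0]*k+s["cx"],c[1]*k+s["cy"]])
def delta(st,pos,yaw=None):
    """mm shift & deg turn (tool axes) to TCP pos with tool down and tool x at world yaw (deg)"""
    R=Ro.from_quat(st["tool_rot"]); sh=R.inv().apply(np.array(pos)-st["tcp_pos"])*1000
    if yaw is None:
        x=R.apply([1,0,0]);yaw=np.degrees(np.arctan2(x[1],x[0]))
    best=None
    for k in(0,180):
        T=Ro.from_euler('z',yaw+k,degrees=True)*Ro.from_euler('x',180,degrees=True)
        rv=np.degrees((R.inv()*T).as_rotvec())
        if best is None or np.linalg.norm(rv)<np.linalg.norm(best): best=rv
    return np.round(sh,1),np.round(best,2)
E
python3 - <<'E'
from h import *
s=pickle.load(open("pics/top0.pkl","rb"))
for n,u,v,z in [("hous",444,327,.016),("nose?",436,326,.01),("tip",492,334,.012),("handle",577,331,.055),("fixR1",361,303,.01),("fixR2",356,346,.01),("fixL1",236,287,.01),("fixL2",230,328,.01),("shell",405,400,.02),("collar",517,268,.01)]:
    print(n,onz(s,u*.7,v*.7,z).round(4))
from station import *
st=sense();print(delta(st,[0.45,0.0,0.33],90))
R=Ro.from_quat(st["tool_rot"]).as_matrix();print(R.round(3))
E
```

```text
hous [ 0.5225 -0.0737  0.016 ]
nose? [ 0.5252 -0.058   0.01  ]
tip [ 0.5072 -0.1703  0.012 ]
handle [ 0.5079 -0.3283  0.055 ]
fixR1 [0.5744 0.0936 0.01  ]
fixR2 [0.4871 0.1043 0.01  ]
fixL1 [0.6113 0.3496 0.01  ]
fixL2 [0.5273 0.3603 0.01  ]
shell [0.3786 0.0073 0.02  ]
collar [ 0.6416 -0.2264  0.01  ]
(array([-511.1,  435.6,  -98.7]), array([ -0.04,   0.11, -14.6 ]))
[[ 0.252  0.968 -0.001]
 [ 0.968 -0.252 -0.002]
 [-0.002 -0.    -1.   ]]
```

```bash
python3 - <<'E'
from h import *
from station import *
print(delta(sense(),[0.50,-0.04,0.27],-9), delta(sense(),[0.50,0.22,0.27],-9))
s=snapshot("wrist");R=np.array(s["R"]);print(s["vfov"],-R.T@s["t"],R[2])
E
```

```text
(array([-537.1,  494.1,  -38.7]), array([7.00e-02, 1.10e-01, 8.44e+01])) (array([-285.5,  428.5,  -39.2]), array([7.00e-02, 1.10e-01, 8.44e+01]))
65.70646984690485 [0.07696524 0.62589654 0.3715643 ] [ 0.31201553 -0.0828394  -0.94645863]
```

>>> servo_tool(targets=[[-29, 43, -4, 0, 0, 8], [-58, 86, -8, 0, 0, 17], [-87, 129, -12, 0, 0, 25], [-116, 172, -16, 0, 0, 34], [-145, 215, -20, 0, 0, 42], [-174, 258, -24, 0, 0, 51], [-203, 301, -28, 0, 0, 60], [-232, 344, -32, 0, 0, 68], [-260, 387, -36, 0, 0, 76], [-285, 428, -39, 0, 0, 84.4]])

```text
t: 1.4
tcp_pos: [0.5007, 0.2196, 0.2703]
tool_rot: [0.997, -0.081, -0.0, -0.0]
force: [0.6, 1.3, -0.3]
finger_gap: 0.999
```

```bash
python3 - <<'E'
from h import *
from station import *
s=snapshot("wrist");pickle.dump(s,open("pics/w1.pkl","wb"));cv2.imwrite("pics/w1.png",cv2.resize(s["color"][:,:,::-1],(800,600),interpolation=cv2.INTER_CUBIC))
st=sense();print(st["tcp_pos"],st["t"],Ro.from_quat(st["tool_rot"]).as_matrix().round(3))
print(delta(st,[0.50,-0.08,0.22],0))
E
```

```text
[0.50617328 0.21566975 0.27086507] 1.45 [[ 0.986 -0.168  0.006]
 [-0.168 -0.986 -0.003]
 [ 0.007  0.002 -1.   ]]
(array([ 43.3, 292.4,  51.8]), array([ 0.15, -0.37, -9.68]))
```

View pics/w1.png

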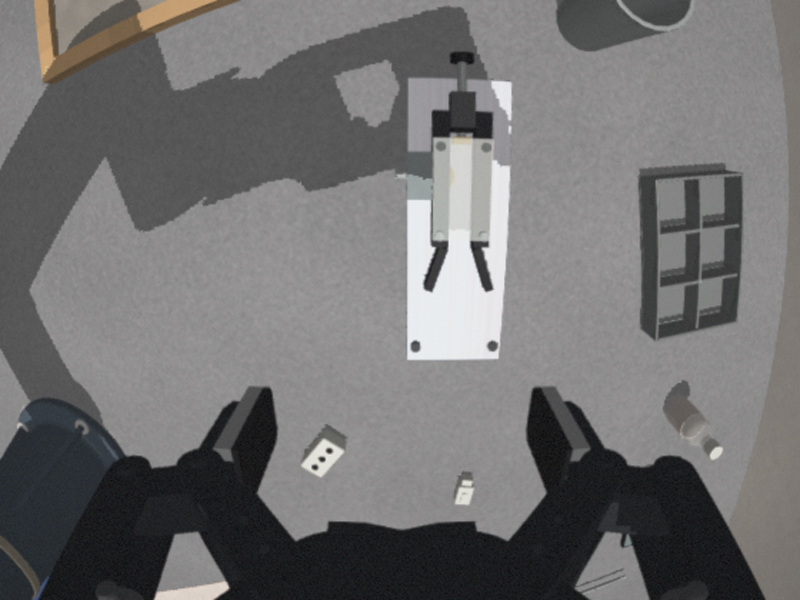

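Fixture plate corners at about (408,360), (498,359), (408,78), (512,82); housing at (465,490), with its nose pointing up towards the channel. I'll refine the corners numerically.

```bash
python3 - <<'E'
from h import *
s=pickle.load(open("pics/w1.pkl","rb"))
g=cv2.cvtColor(s["color"],cv2.COLOR_RGB2GRAY)
p=np.array([[408,360],[498,359],[408,78],[512,82]],np.float32).reshape(-1,1,2)*.7
p=cv2.cornerSubPix(g,p.copy(),(5,5),(-1,-1),(3,50,.01)).reshape(-1,2)
P=np.array([onz(s,u,v,.01,True) for u,v in p]);print((p/.7).round(1),P.round(4))
loc=np.array([[-130,45],[-130,-45],[130,45],[130,-45]])/1000.
m=P[:,:2].mean(0);H=(loc.T@(P[:,:2]-m));th=np.arctan2(H[0,1]-H[1,0],H[0,0]+H[1,1])
c,sn=np.cos(th),np.sin(th);res=m+loc@np.array([[c,sn],[-sn,c]])-P[:,:2]
print("fixture",m.round(4),np.degrees(th).round(2),(res*1000).round(1))
print("nose,rear top",onz(s,466*.7,475*.7,.013,True).round(4),onz(s,464*.7,497*.7,.016,True).round(4))
E
```

```text
[[408.9 353. ]
 [495.9 352.4]
 [407.4  77.3]
 [510.8  81.8]] [[0.4908 0.1123 0.01  ]
 [0.5741 0.0986 0.01  ]
 [0.5293 0.3608 0.01  ]
 [0.6167 0.346  0.01  ]]
fixture [0.5527 0.2294] 80.69 [[-3.5 -3.9]
 [ 2.1 -4.7]
 [ 0.   4.2]
 [ 1.5  4.4]]
nose,rear top [ 0.5302 -0.047   0.013 ] [ 0.5249 -0.078   0.016 ]
```

>>> servo_tool(targets=[[5, 42, 6, 0, 0, -1], [10, 84, 12, 0, 0, -2], [15, 126, 18, 0, 0, -4], [20, 168, 24, 0, 0, -5], [25, 210, 30, 0, 0, -6], [30, 250, 36, 0, 0, -8], [35, 290, 42, 0, 0, -9], [40, 330, 50, 0, 0, -9.7], [40, 342, 52, 0, 0, -9.7], [40, 342, 52, 0, 0, -9.7]])

```text
t: 2.7
tcp_pos: [0.4855, -0.1229, 0.2181]
tool_rot: [1.0, 0.005, -0.0, -0.0]
force: [-0.5, 0.5, 0.2]
finger_gap: 1.0
```

```bash
python3 - <<'E'
from h import *
from station import *
s=snapshot("wrist");pickle.dump(s,open("pics/w2.pkl","wb"));cv2.imwrite("pics/w2.png",cv2.resize(s["color"][:,:,::-1],(800,600),interpolation=cv2.INTER_CUBIC))
st=sense();print(st["tcp_pos"],st["t"])
E
```

```text
[ 0.48552777 -0.12214698  0.21823155] 2.75
```

View pics/w2.png

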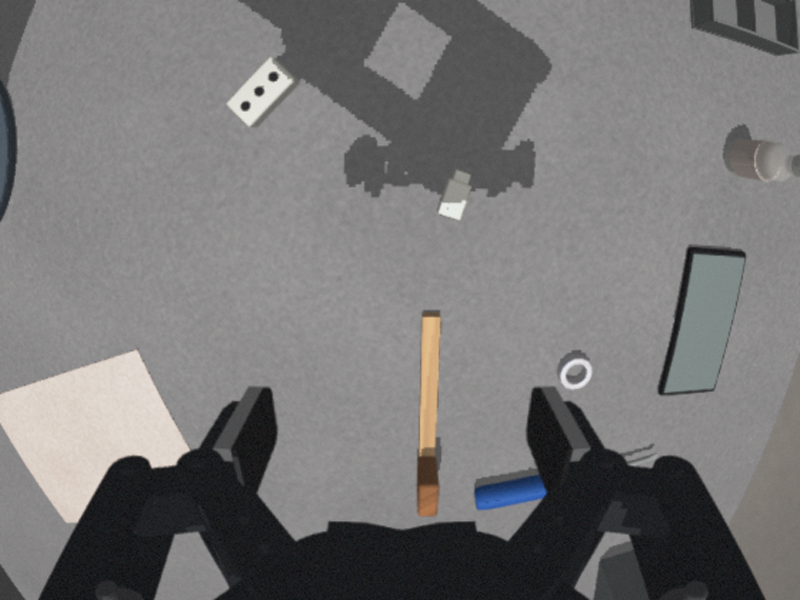

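```bash
python3 - <<'E'
from h import *
s1=pickle.load(open("pics/w1.pkl","rb"));s2=pickle.load(open("pics/w2.pkl","rb"))
def crop(s,u,v,w,h,k): return cv2.resize(s["color"][v:v+h,u:u+w,::-1],None,fx=k,fy=k,interpolation=cv2.INTER_CUBIC)
a=crop(s2,295,110,50,50,8)       # housing 400x400
b=crop(s2,280,210,50,50,4);c=crop(s2,280,315,50,50,4)  # tip, handle
d=crop(s1,275,170,100,100,4) # rear fixture 400x400
im=np.zeros((600,800,3),np.uint8);im[:400,:400]=a;im[:400,400:]=d;im[400:,:200]=b;im[400:,200:400]=c
im[400:,400:800]=crop(s1,275,40,100,50,4)
cv2.imwrite("pics/c.png",im)
E
```

```text
(no output)
```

View pics/c.png

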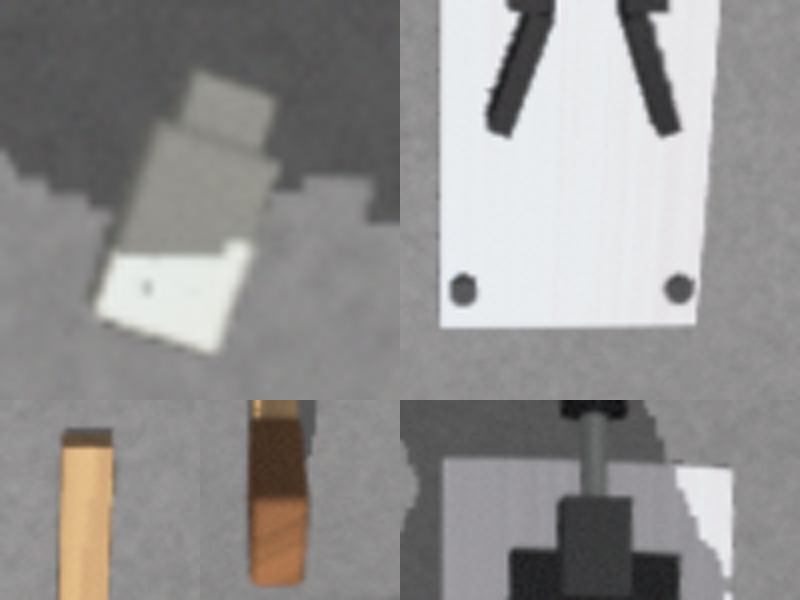

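Composite crop: housing corners, stick end and handle block, and plate corners are all clear. I'll fit poses with known geometry.

```bash
cat > fit.py <<'E'
from h import *
from scipy.optimize import least_squares
def fit(s,loc,px,x0,fish=True,z0=0):
    loc=np.array(loc)/1000.
    def w(p): c,n=np.cos(p[2]),np.sin(p[2]); return np.c_[p[0]+c*loc[:,0]-n*loc[:,1],p[1]+n*loc[:,0]+c*loc[:,1],loc[:,2]+z0]
    f=lambda p:(np.array([proj(s,X,fish) for X in w(p)])-px).ravel()
    r=least_squares(f,x0,x_scale=[.01,.01,.1]);return r.x.round(4),np.degrees(r.x[2]).round(2),r.fun.reshape(-1,2).round(1).tolist()
E
python3 - <<'E'
from fit import *
s1=pickle.load(open("pics/w1.pkl","rb"));s2=pickle.load(open("pics/w2.pkl","rb"))
A=lambda l:np.array([[295+x/8,110+y/8] for x,y in l])
print("housing",*fit(s2,[[18,6,13.5],[18,-6,13.5],[10,9,16],[10,-9,16],[-18,-9,0],[-18,9,0]],A([(195,70),(278,97),(160,123),(279,158),(218,354),(93,320)]),[.525,-.07,1.4]))
px=np.array([[280+62/4,210+46/4],[280+113/4,210+46/4],[280+62/4,210+30/4],[280+112/4,210+30/4],[280+48/4,315+98/4],[280+106/4,315+98/4],[280+50/4,315+183/4],[280+104/4,315+183/4]])
print("stick(handle pt)",*fit(s2,[[160,7.5,12],[160,-7.5,12],[160,7.5,0],[160,-7.5,0],[20,9,55],[20,-9,55],[-20,9,55],[-20,-9,55]],px,[.508,-.32,1.57]))
F=np.array([[275+41/4,170+328/4],[275+296/4,170+324/4],[275+43/4,40+58/4],[275+333/4,40+68/4]])
print("fixture",*fit(s1,[[-130,45,10],[-130,-45,10],[130,45,10],[130,-45,10]],F,[.5527,.2294,1.408]))
print(-s1["R"].T@s1["t"],-s2["R"].T@s2["t"])
E
```

```text
housing [ 0.5268 -0.0749  1.3437] 76.99 [[-0.5, 0.6], [-0.0, 0.1], [-0.5, 0.6], [1.0, 0.6], [-0.0, -1.1], [0.1, -0.8]]
stick(handle pt) [ 0.5111 -0.3308  1.5754] 90.27 [[0.0, -0.8], [0.3, -0.7], [-0.4, -0.4], [-0.2, -0.3], [0.6, 0.4], [0.8, 0.2], [-0.7, 1.4], [-0.3, 1.2]]
fixture [0.5531 0.2256 1.4099] 80.78 [[-0.3, 0.5], [0.4, 0.8], [-0.5, -0.6], [0.5, -0.4]]
[0.51442168 0.30217968 0.41143909] [ 0.48487573 -0.03934801  0.35922921]
```

```bash
python3 - <<'E'
from fit import *
from station import *
s2=pickle.load(open("pics/w2.pkl","rb"))
A=lambda l:np.array([[295+x/8,110+y/8] for x,y in l])
r=fit(s2,[[18,6,13.5],[18,-6,13.5],[10,9,16],[10,-9,16],[-18,-9,16],[-18,9,16]],A([(195,70),(278,97),(160,123),(279,158),(218,354),(93,315)]),[.525,-.07,1.4])
print("housing",*r); x,y,_=r[0];st=sense()
print(delta(st,[x,y,.07],r[1]-90),delta(st,[x,y,.003],r[1]-90))
E
```

```text
housing [ 0.5261 -0.0739  1.2867] 73.73 [[-0.2, -0.3], [0.1, -0.2], [-0.5, -0.6], [0.7, 0.3], [0.1, 0.5], [-0.2, 0.3]]
(array([ 41.2, -47.6, 148.3]), array([-0.05,  0.04, 16.96])) (array([ 41.3, -47.5, 215.3]), array([-0.05,  0.04, 16.96]))
```

>>> servo_tool(targets=[[10, -11, 35, 0, 0, 4], [20, -22, 75, 0, 0, 8], [30, -34, 110, 0, 0, 13], [40, -45, 148, 0, 0, 17], [40.5, -45, 165, 0, 0, 17], [40.5, -45, 185, 0, 0, 17], [40.5, -45, 200, 0, 0, 17], [40.5, -45, 210, 0, 0, 17], [40.5, -45, 214, 0, 0, 17], [40.5, -45, 214, 0, 0, 17]], gripper=55, newtons=25)

```text
t: 4.0
tcp_pos: [0.5259, -0.0776, 0.0045]
tool_rot: [0.99, -0.142, 0.0, 0.0]
force: [0.1, -0.2, 0.7]
finger_gap: 0.643
```

>>> servo_tool(targets=[[0, 0, 0, 0, 0, 0], [0, 0, 0, 0, 0, 0], [0, 0, 0, 0, 0, 0], [0, 0, 0, 0, 0, 0], [0, 0, 0, 0, 0, 0]], gripper=5, newtons=25)

```text
t: 4.62
tcp_pos: [0.5261, -0.0776, 0.0048]
tool_rot: [0.99, -0.142, 0.0, 0.0]
force: [-1.1, 0.2, 5.8]
finger_gap: 0.196
```

```bash
python3 - <<'E'
from h import *
from station import *
s=snapshot("wrist");pickle.dump(s,open("pics/w3.pkl","wb"));cv2.imwrite("pics/w3.png",cv2.resize(s["color"][:,:,::-1],(800,600),interpolation=cv2.INTER_CUBIC))
st=sense();print(st["tcp_pos"],st["t"],st["force"],st["finger_gap"])
F=np.array([.5531,.2256]);a=np.radians(80.78);e=np.array([np.cos(a),np.sin(a)])
P=F-e*.090;print(P)
print(delta(st,[*P,.07],80.78-90),delta(st,[*P,st["tcp_pos"][2]+.0105],80.78-90))
E
```

```text
[ 0.52613428 -0.07756176  0.00484567] 4.675 [-0.44141055 -0.15335967  5.70857709] 0.20164304075167588
[0.53867968 0.13676276]
(array([ -48. , -209.2,  -65.2]), array([ 0.01, -0.05, -7.08])) (array([ -48.1, -209.2,  -10.6]), array([ 0.01, -0.05, -7.08]))
```

View pics/w3.png

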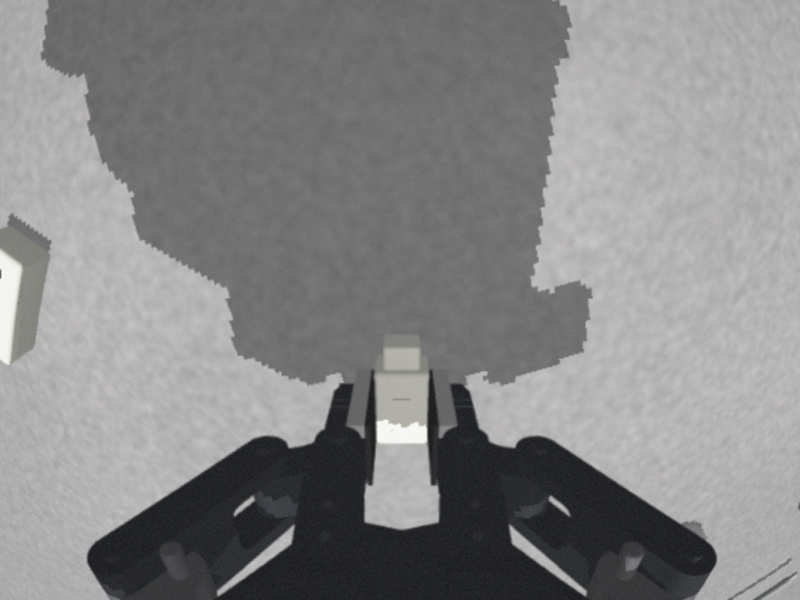

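>>> servo_tool(targets=[[0, 0, -15, 0, 0, 0], [0, 0, -40, 0, 0, 0], [-8, -35, -55, 0, 0, -2], [-18, -80, -60, 0, 0, -4], [-29, -125, -60, 0, 0, -5], [-39, -170, -60, 0, 0, -7], [-48, -209, -50, 0, 0, -7], [-48, -209, -40, 0, 0, -7], [-48, -209, -30, 0, 0, -7], [-48, -209, -30, 0, 0, -7]])

```text
t: 5.92
tcp_pos: [0.5376, 0.1354, 0.0335]
tool_rot: [0.997, -0.082, -0.001, 0.0]
force: [-1.5, -0.6, -0.5]
finger_gap: 0.203
```

```bash
python3 - <<'E'
from fit import *
from station import *
s=snapshot("wrist");pickle.dump(s,open("pics/w4.pkl","wb"));cv2.imwrite("pics/w4.png",cv2.resize(s["color"][:,:,::-1],(800,600),interpolation=cv2.INTER_CUBIC))
st=sense();print(st["tcp_pos"],st["t"],st["force"],st["finger_gap"])
print(delta(st,[.5387,.1368,.0155],80.78-90))
E
```

```text
[0.53809299 0.13538901 0.03392102] 5.975 [-0.92286761  0.1265865  -0.6985705 ] 0.20174434396046936
(array([ 0.4, -1.5, 18.4]), array([ 0.02,  0.07, -0.19]))
```

View pics/w4.png

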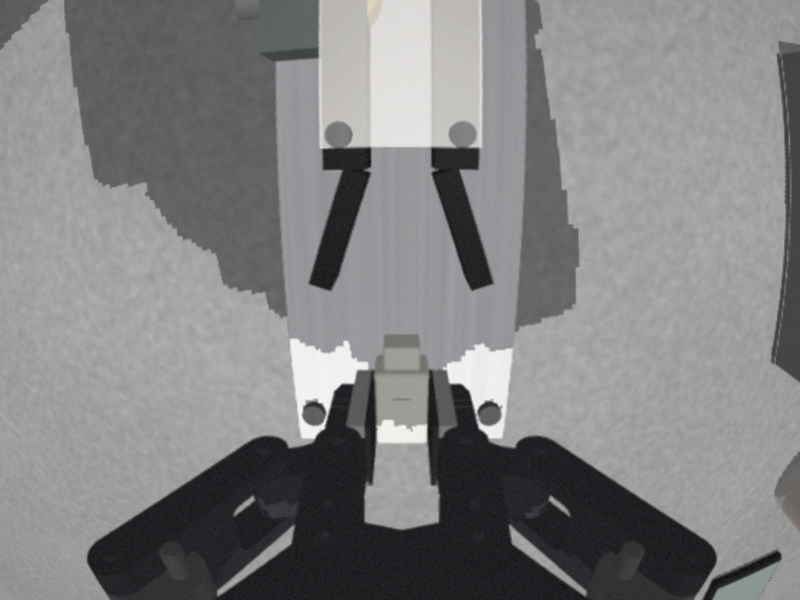

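Gripped housing is centred between the guides (channel centre u≈401, housing u≈402) and aligned. Lower and release.

>>> servo_tool(targets=[[0, -1, 8, 0, 0, 0], [0, -1, 14, 0, 0, 0], [0, -1, 17, 0, 0, 0], [0, -1, 18.5, 0, 0, 0], [0, -1, 18.5, 0, 0, 0]])

```text
t: 6.6
tcp_pos: [0.5385, 0.1377, 0.0157]
tool_rot: [0.997, -0.081, -0.0, 0.0]
force: [0.2, 0.3, -1.1]
finger_gap: 0.202
```

>>> servo_tool(targets=[[0, 0, 0, 0, 0, 0], [0, 0, 0, 0, 0, 0], [0, 0, 0, 0, 0, 0], [0, 0, -15, 0, 0, 0], [0, 0, -50, 0, 0, 0], [0, 0, -100, 0, 0, 0], [0, 30, -130, 0, 0, 0], [0, 80, -140, 0, 0, 0], [0, 130, -150, 0, 0, 0]], gripper=42)

```text
t: 7.72
tcp_pos: [0.5176, 0.0083, 0.1678]
tool_rot: [0.997, -0.08, 0.001, 0.0]
force: [0.3, -0.7, -0.1]
finger_gap: 0.494
```

```bash
python3 - <<'E'
from fit import *
from station import *
s=snapshot("wrist");pickle.dump(s,open("pics/w5.pkl","wb"));cv2.imwrite("pics/w5.png",cv2.resize(s["color"][:,:,::-1],(800,600),interpolation=cv2.INTER_CUBIC))
st=sense();print(st["tcp_pos"],st["t"],st["force"],st["finger_gap"])
print(delta(st,[.5111,-.3308,.09],0),delta(st,[.5111,-.3308,.02],0))
E
```

```text
[0.51762683 0.00285118 0.1685941 ] 7.775 [-0.75066648 -2.61034655  0.30594659] 0.49251594264983817
(array([ 47.8, 329.9,  80.1]), array([ 0.25, -0.21, -9.4 ])) (array([ 47.5, 329.6, 150.1]), array([ 0.25, -0.21, -9.4 ]))
```

View pics/w5.png

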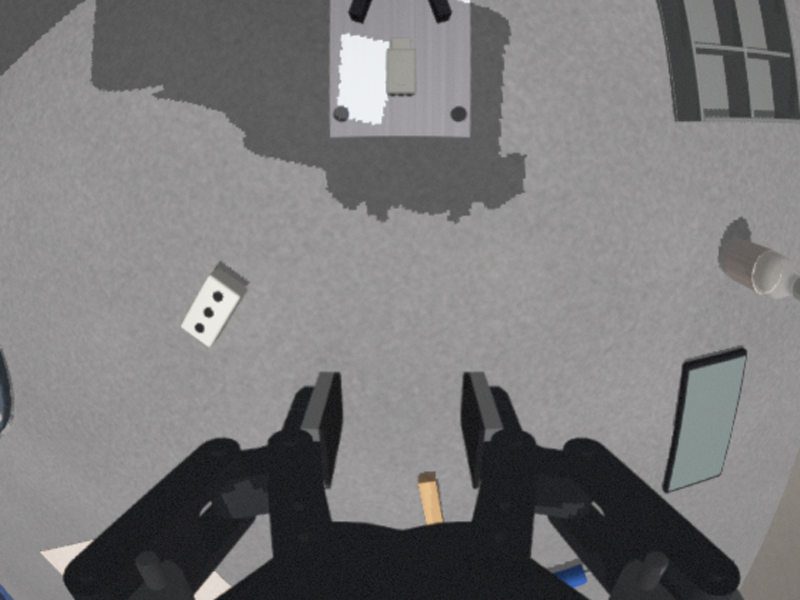

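Housing sits flat on deck at (400,68), centred under the mouth, nose towards the channel. Now the stick.

>>> servo_tool(targets=[[6, 41, 8, 0, 0, -1.2], [12, 82, 16, 0, 0, -2.4], [18, 124, 24, 0, 0, -3.6], [24, 165, 32, 0, 0, -4.8], [30, 206, 40, 0, 0, -6], [36, 248, 48, 0, 0, -7.2], [42, 290, 56, 0, 0, -8.4], [47.7, 329.8, 66, 0, 0, -9.6], [47.7, 329.8, 75, 0, 0, -9.6], [47.7, 329.8, 75, 0, 0, -9.6]])

```text
t: 9.02
tcp_pos: [0.5105, -0.3227, 0.0904]
tool_rot: [1.0, 0.002, -0.001, -0.001]
force: [-0.3, 1.2, -0.1]
finger_gap: 0.489
```

```bash
python3 - <<'E'
from fit import *
from station import *
s=snapshot("wrist");pickle.dump(s,open("pics/w6.pkl","wb"));cv2.imwrite("pics/w6.png",cv2.resize(s["color"][:,:,::-1],(800,600),interpolation=cv2.INTER_CUBIC))
st=sense();print(st["tcp_pos"],st["t"],st["force"],st["finger_gap"])
print(delta(st,[.5111,-.3308,.017],0.27))
s2=pickle.load(open("pics/w2.pkl","rb"));print(onz(s2,478*.7,500*.7,.015,True))
E
```

```text
[ 0.51083611 -0.32234792  0.09081229] 9.075 [-0.58975272 -0.68482778 -0.13059527] 0.49215327963998706
(array([ 0.3,  8.6, 73.8]), array([-0.09,  0.07,  0.06]))
[ 0.56529062 -0.36808203  0.015     ]
```

View pics/w6.png

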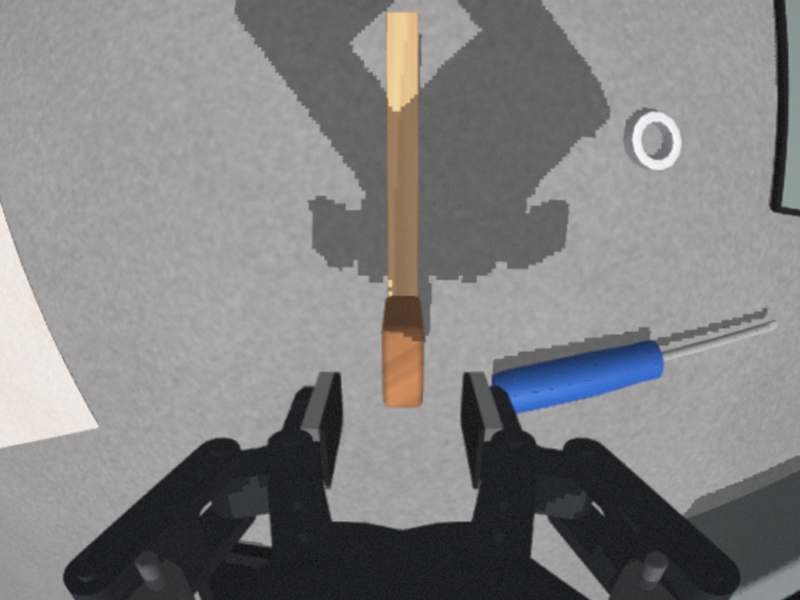

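```bash
python3 - <<'E'
from fit import *
from station import *
s=pickle.load(open("pics/w6.pkl","rb"))
px=np.array([(387,12),(418,12),(384,332),(424,332),(384,406),(421,406)])*.7
r=fit(s,[[160,7.5,12],[160,-7.5,12],[20,9,55],[20,-9,55],[-20,9,55],[-20,-9,55]],px,[.511,-.33,1.57]);print(*r)
st=sense();print(delta(st,[r[0][0],r[0][1],.017],r[1]-90))
E
```

```text
[ 0.5116 -0.3322  1.5771] 90.36 [[-0.3, -1.5], [0.6, -1.5], [-1.9, -1.9], [0.8, -1.9], [-0.7, 3.9], [1.6, 3.9]]
(array([ 0.8, 10. , 73.8]), array([-0.09,  0.07, -0.03]))
```

>>> servo_tool(targets=[[0.5, 9, 15, 0, 0, 0], [0.5, 9, 35, 0, 0, 0], [0.5, 9, 55, 0, 0, 0], [0.5, 9, 68, 0, 0, 0], [0.5, 9, 74, 0, 0, 0], [0.5, 9, 74, 0, 0, 0], [0.5, 9, 74, 0, 0, 0]], gripper=36)

```text
t: 9.95
tcp_pos: [0.5123, -0.3332, 0.0174]
tool_rot: [1.0, 0.003, 0.0, 0.0]
force: [0.8, 1.1, 0.7]
finger_gap: 0.42
```

>>> servo_tool(targets=[[0, 0, 0, 0, 0, 0], [0, 0, 0, 0, 0, 0], [0, 0, 0, 0, 0, 0], [0, 0, 0, 0, 0, 0]], gripper=5, newtons=110)

```text
t: 10.45
tcp_pos: [0.5123, -0.3333, 0.0177]
tool_rot: [1.0, 0.003, 0.001, 0.001]
force: [0.3, 0.8, 6.6]
finger_gap: 0.199
```

```bash
python3 - <<'E'
from fit import *
from station import *
st=sense();print(st["tcp_pos"],st["t"],st["force"],st["finger_gap"],Ro.from_quat(st["tool_rot"]).as_matrix().round(4))
F=np.array([.5531,.2256]);a=np.radians(80.78);e=np.array([np.cos(a),np.sin(a)])
tip=-.108-.030; P=F+e*(tip-.160); print(P)
print(delta(st,[*P,st["tcp_pos"][2]+.012],80.78-90.3))
E
```

```text
[ 0.5123153  -0.33327221  0.01766638] 10.45 [0.26350769 0.84878891 6.63690035] 0.19857814721520145 [[ 1.      0.0052  0.0011]
 [ 0.0052 -1.     -0.0011]
 [ 0.0011  0.0011 -1.    ]]
[ 0.50535273 -0.06854996]
(array([  -5.6, -264.7,  -12.3]), array([ 0.06, -0.07,  9.82]))
```

>>> servo_tool(targets=[[0, 0, -10, 0, 0, 0], [0, -5, -30, 0, 0, 1], [-1, -40, -45, 0, 0, 2], [-2, -80, -45, 0, 0, 3.5], [-3, -120, -45, 0, 0, 5], [-4, -160, -45, 0, 0, 6.5], [-5, -200, -45, 0, 0, 8], [-5.5, -235, -40, 0, 0, 9], [-5.6, -265, -30, 0, 0, 9.8], [-5.6, -265, -20, 0, 0, 9.8]])

```text
t: 11.7
tcp_pos: [0.5044, -0.0657, 0.0375]
tool_rot: [0.997, -0.081, -0.0, -0.0]
force: [-0.2, -0.4, -1.5]
finger_gap: 0.199
```

>>> servo_tool(targets=[[0, 0, 4, 0, 0, 0], [0, 0, 6, 0, 0, 0], [0, 0, 6, 0, 0, 0], [0, 0, 6, 0, 0, 0]])

```text
t: 12.2
tcp_pos: [0.5051, -0.0685, 0.031]
tool_rot: [0.997, -0.083, 0.0, 0.0]
force: [-0.7, -0.5, -1.2]
finger_gap: 0.198
```

```bash
python3 - <<'E'
from fit import *
from station import *
s=snapshot("wrist");pickle.dump(s,open("pics/w7.pkl","wb"));cv2.imwrite("pics/w7.png",cv2.resize(s["color"][:,:,::-1],(800,600),interpolation=cv2.INTER_CUBIC))
st=sense();print(st["tcp_pos"],st["t"],st["force"],st["ft_torque"],st["finger_gap"])
print(delta(st,[.5054,-.0685,.0297],80.78-90.3))
E
```

```text
[ 0.50507466 -0.06839943  0.03099638] 12.25 [ 0.08844302 -0.46303592 -1.80565607] [-0.05165307 -0.01445024 -0.04778013] 0.19609013785944832
(array([0.3, 0. , 1.3]), array([ 0.01, -0.03, -0.03]))
```

View pics/w7.png

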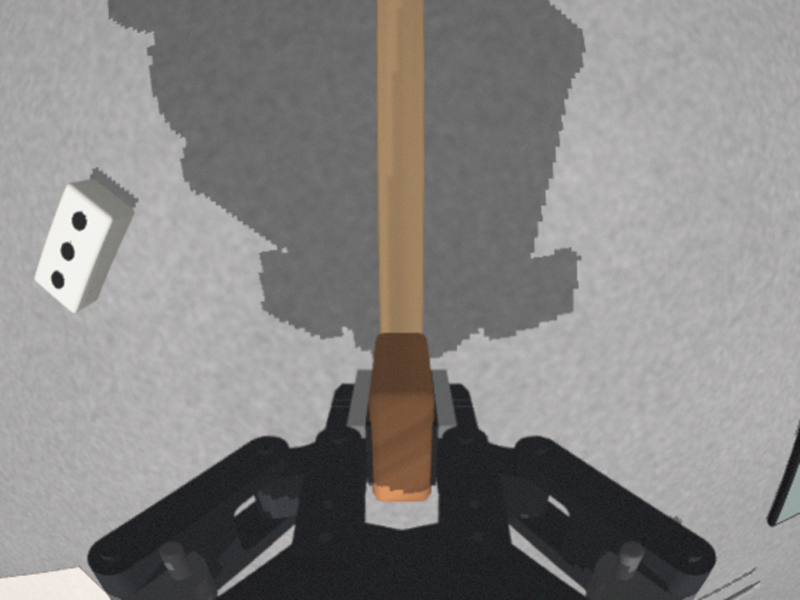

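Stick held straight (blade centred at u≈401). Begin feeding.

>>> servo_tool(targets=[[0.3, -5, 1, 0, 0, 0], [0.3, -11, 1, 0, 0, 0], [0.3, -17, 1, 0, 0, 0], [0.3, -22, 1, 0, 0, 0], [0.3, -26, 1, 0, 0, 0], [0.3, -30, 1, 0, 0, 0], [0.3, -35, 1, 0, 0, 0], [0.3, -40, 1, 0, 0, 0], [0.3, -45, 1, 0, 0, 0], [0.3, -50, 1, 0, 0, 0]])

```text
t: 13.5
tcp_pos: [0.5135, -0.0183, 0.0298]
tool_rot: [0.997, -0.083, -0.0, 0.0]
force: [0.4, -0.2, -0.6]
finger_gap: 0.191
```

>>> servo_tool(targets=[[0, -5, 0, 0, 0, 0], [0, -10, 0, 0, 0, 0], [0, -15, 0, 0, 0, 0], [0, -20, 0, 0, 0, 0], [0, -25, 0, 0, 0, 0], [0, -30, 0, 0, 0, 0], [0, -35, 0, 0, 0, 0], [0, -40, 0, 0, 0, 0]])

```text
t: 14.5
tcp_pos: [0.5201, 0.0212, 0.0298]
tool_rot: [0.997, -0.083, -0.0, -0.0]
force: [0.0, -0.2, -1.6]
finger_gap: 0.2
```

```bash
cat > rep.py <<'E'
from fit import *
from station import *
st=sense();F=np.array([.5531,.2256]);a=np.radians(80.78);e=np.array([np.cos(a),np.sin(a)]);n=np.array([-e[1],e[0]])
d=st["tcp_pos"][:2]-F;f=st["force"];print("tip x,y",((d@e)*1000+161).round(1),((d@n)*1000).round(1),"z",st["tcp_pos"][2].round(4),"force feed/lat/z",(f[:2]@e).round(1),(f[:2]@n).round(1),f[2].round(1),"t",st["t"],"gap",round(st["finger_gap"],3),"yaw",Ro.from_quat(st["tool_rot"]).as_matrix()[:,0].round(4))
E
cat rep.py > rep2.py; cat >> rep2.py <<'E'
import sys
s=snapshot("wrist");im=cv2.resize(s["color"][:,:,::-1],(560,420));s=snapshot("scene");c=cv2.resize(s["color"][130:220,270:390,::-1],(800,600),interpolation=cv2.INTER_CUBIC)
cv2.imwrite(sys.argv[1],c);cv2.imwrite(sys.argv[1][:-4]+"w.png",im)
E
python3 rep2.py pics/p1.png
```

```text
tip x,y -46.0 -0.1 z 0.0298 force feed/lat/z -0.2 -0.1 -1.6 t 14.5 gap 0.2 yaw [ 9.863e-01 -1.650e-01 -1.000e-04]
```

View pics/p1.png

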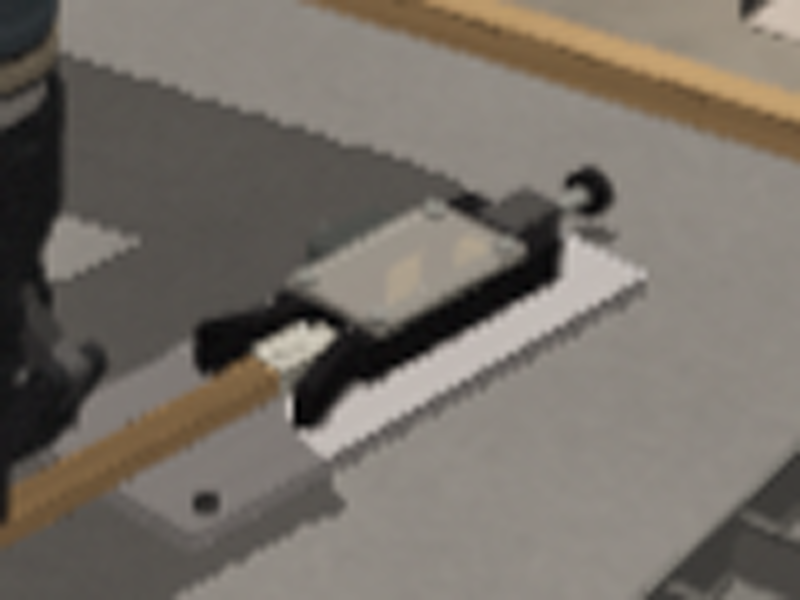

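Housing (295,340) is between the guides with the stick tip against its rear. Continuing.

>>> servo_tool(targets=[[0, -4, 0, 0, 0, 0], [0, -8, 0, 0, 0, 0], [0, -12, 0, 0, 0, 0], [0, -16, 0, 0, 0, 0], [0, -20, 0, 0, 0, 0], [0, -24, 0, 0, 0, 0], [0, -28, 0, 0, 0, 0], [0, -32, 0, 0, 0, 0], [0, -35, 0, 0, 0, 0], [0, -38, 0, 0, 0, 0]])

```text
t: 15.85
tcp_pos: [0.5263, 0.0585, 0.0298]
tool_rot: [0.997, -0.083, -0.0, 0.0]
force: [-0.4, -0.2, -1.1]
finger_gap: 0.193
```

```bash
python3 rep.py
```

```text
tip x,y -8.2 -0.3 z 0.0298 force feed/lat/z -0.2 0.4 -1.1 t 15.85 gap 0.193 yaw [ 9.863e-01 -1.651e-01 -1.000e-04]
```

>>> servo_tool(targets=[[0, -2, 0, 0, 0, 0], [0, -4, 0, 0, 0, 0], [0, -6, 0, 0, 0, 0], [0, -8, 0, 0, 0, 0], [0, -10, 0, 0, 0, 0]])

```text
t: 16.48
tcp_pos: [0.528, 0.0683, 0.0298]
tool_rot: [0.997, -0.083, -0.0, -0.0]
force: [0.3, -0.1, -1.1]
finger_gap: 0.198
```

```bash
python3 rep.py
```

```text
tip x,y 1.7 -0.4 z 0.0298 force feed/lat/z -0.0 -0.3 -1.1 t 16.475 gap 0.198 yaw [ 0.9863 -0.1651 -0.    ]
```

>>> servo_tool(targets=[[0, -1, 0, 0, 0, 0], [0, -2, 0, 0, 0, 0], [0, -3, 0, 0, 0, 0], [0, -4, 0, 0, 0, 0], [0, -5, 0, 0, 0, 0]])

```text
t: 17.1
tcp_pos: [0.5288, 0.0732, 0.0298]
tool_rot: [0.997, -0.083, -0.0, 0.0]
force: [-0.4, -0.0, -1.5]
finger_gap: 0.2
```

>>> servo_tool(targets=[[0, -1, 0, 0, 0, 0], [0, -2, 0, 0, 0, 0], [0, -3, 0, 0, 0, 0], [0, -4, 0, 0, 0, 0]])

```text
t: 17.6
tcp_pos: [0.5295, 0.0771, 0.0298]
tool_rot: [0.997, -0.083, 0.0, -0.0]
force: [0.1, 0.1, -0.3]
finger_gap: 0.197
```

>>> servo_tool(targets=[[0, -1, 0, 0, 0, 0], [0, -2, 0, 0, 0, 0], [0, -3, 0, 0, 0, 0]])

```text
t: 17.98
tcp_pos: [0.5302, 0.0799, 0.0299]
tool_rot: [0.997, -0.083, 0.0, 0.0]
force: [0.4, -2.1, -1.2]
finger_gap: 0.199
```

```bash
python3 rep.py
```

```text
tip x,y 13.5 -0.7 z 0.0299 force feed/lat/z -2.0 -0.8 -1.2 t 17.975 gap 0.199 yaw [ 9.863e-01 -1.651e-01  5.000e-04]
```

>>> servo_tool(targets=[[0, -1, 0, 0, 0, 0], [0, -2, 0, 0, 0, 0], [0, -3, 0, 0, 0, 0]])

```text
t: 18.35
tcp_pos: [0.5305, 0.0829, 0.0298]
tool_rot: [0.997, -0.083, 0.0, 0.0]
force: [-0.4, -1.8, -0.9]
finger_gap: 0.194
```

>>> servo_tool(targets=[[0, -1, 0, 0, 0, 0], [0, -2, 0, 0, 0, 0], [0, -3, 0, 0, 0, 0]])

```text
t: 18.73
tcp_pos: [0.531, 0.086, 0.0298]
tool_rot: [0.997, -0.083, 0.0, -0.0]
force: [0.9, -1.7, -0.2]
finger_gap: 0.198
```

>>> servo_tool(targets=[[0, -1, 0, 0, 0, 0], [0, -2, 0, 0, 0, 0]])

```text
t: 18.98
tcp_pos: [0.5313, 0.088, 0.0298]
tool_rot: [0.997, -0.083, 0.0, -0.0]
force: [0.5, -2.7, -2.2]
finger_gap: 0.2
```

```bash
python3 rep.py
```

```text
tip x,y 21.7 -0.6 z 0.0298 force feed/lat/z -2.6 -0.9 -2.2 t 18.975 gap 0.2 yaw [ 9.863e-01 -1.650e-01  2.000e-04]
```

>>> servo_tool(targets=[[0, -1, 0, 0, 0, 0], [0, -2, 0, 0, 0, 0]])

```text
t: 19.23
tcp_pos: [0.5317, 0.09, 0.0298]
tool_rot: [0.997, -0.083, 0.0, -0.0]
force: [-0.2, -2.4, -0.8]
finger_gap: 0.196
```

>>> servo_tool(targets=[[0, -1, 0, 0, 0, 0], [0, -2, 0, 0, 0, 0]])

```text
t: 19.48
tcp_pos: [0.532, 0.0919, 0.0298]
tool_rot: [0.997, -0.083, 0.0, -0.0]
force: [0.5, -1.2, -1.3]
finger_gap: 0.2
```

>>> servo_tool(targets=[[0, -1, 0, 0, 0, 0], [0, -2, 0, 0, 0, 0]])

```text
t: 19.73
tcp_pos: [0.5324, 0.0939, 0.0298]
tool_rot: [0.997, -0.083, 0.0, -0.0]
force: [1.0, -2.0, -1.5]
finger_gap: 0.195
```

```bash
python3 rep.py
```

```text
tip x,y 27.7 -0.6 z 0.0298 force feed/lat/z -1.9 -1.3 -1.5 t 19.725 gap 0.195 yaw [ 9.863e-01 -1.650e-01  2.000e-04]
```

>>> servo_tool(targets=[[0, -1, 0, 0, 0, 0], [0, -2, 0, 0, 0, 0]])

```text
t: 19.98
tcp_pos: [0.5326, 0.0959, 0.0298]
tool_rot: [0.997, -0.083, 0.0, -0.0]
force: [0.6, -1.9, -1.2]
finger_gap: 0.2
```

>>> servo_tool(targets=[[0, -1, 0, 0, 0, 0], [0, -2, 0, 0, 0, 0]])

```text
t: 20.23
tcp_pos: [0.5329, 0.0978, 0.0298]
tool_rot: [0.997, -0.083, 0.0, -0.0]
force: [1.0, -1.5, -0.8]
finger_gap: 0.198
```

>>> servo_tool(targets=[[0, -1, 0, 0, 0, 0], [0, -2, 0, 0, 0, 0]])

```text
t: 20.48
tcp_pos: [0.5333, 0.0998, 0.0298]
tool_rot: [0.997, -0.083, 0.0, 0.0]
force: [1.0, -2.2, -0.2]
finger_gap: 0.202
```

```bash
python3 rep.py
```

```text
tip x,y 33.7 -0.6 z 0.0298 force feed/lat/z -2.0 -1.3 -0.2 t 20.475 gap 0.202 yaw [ 0.9863 -0.165   0.    ]
```

>>> servo_tool(targets=[[0, -1, 0, 0, 0, 0], [0, -2, 0, 0, 0, 0]])

```text
t: 20.72
tcp_pos: [0.5336, 0.1018, 0.0298]
tool_rot: [0.997, -0.083, 0.0, 0.0]
force: [0.7, -1.6, -1.0]
finger_gap: 0.198
```

>>> servo_tool(targets=[[0, -1, 0, 0, 0, 0], [0, -2, 0, 0, 0, 0]])

```text
t: 20.98
tcp_pos: [0.5338, 0.1029, 0.0299]
tool_rot: [0.997, -0.082, -0.0, 0.001]
force: [-0.4, -8.9, 1.6]
finger_gap: 0.198
```

```bash
python3 rep.py
```

```text
tip x,y 36.8 -0.7 z 0.0299 force feed/lat/z -8.8 -1.0 1.6 t 20.975 gap 0.198 yaw [ 9.864e-01 -1.642e-01 -1.000e-04]
```

Plunger reached (8.8 N). Driving its 6 mm.

>>> servo_tool(targets=[[0, -1, 0, 0, 0, 0], [0, -2, 0, 0, 0, 0]])

```text
t: 21.22
tcp_pos: [0.5341, 0.1044, 0.03]
tool_rot: [0.997, -0.082, -0.0, 0.001]
force: [-0.6, -8.6, 0.2]
finger_gap: 0.197
```

>>> servo_tool(targets=[[0, -0.7, 0, 0, 0, 0], [0, -1.4, 0, 0, 0, 0]])

```text
t: 21.48
tcp_pos: [0.5343, 0.1057, 0.03]
tool_rot: [0.997, -0.082, -0.0, 0.001]
force: [0.7, -8.1, 1.0]
finger_gap: 0.203
```

>>> servo_tool(targets=[[0, -0.4, 0, 0, 0, 0], [0, -0.8, 0, 0, 0, 0]])

```text
t: 21.72
tcp_pos: [0.5344, 0.1065, 0.03]
tool_rot: [0.997, -0.082, -0.0, 0.001]
force: [-0.1, -7.9, 0.3]
finger_gap: 0.196
```

```bash
python3 rep.py
```

```text
tip x,y 40.5 -0.6 z 0.03 force feed/lat/z -7.8 -1.2 0.3 t 21.725 gap 0.196 yaw [ 9.864e-01 -1.644e-01 -4.000e-04]
```

>>> servo_tool(targets=[[0, -0.4, 0, 0, 0, 0], [0, -0.8, 0, 0, 0, 0]])

```text
t: 21.98
tcp_pos: [0.5345, 0.1073, 0.03]
tool_rot: [0.997, -0.082, -0.0, 0.001]
force: [0.1, -7.7, 0.7]
finger_gap: 0.2
```

>>> servo_tool(targets=[[0, -0.3, 0, 0, 0, 0], [0, -0.6, 0, 0, 0, 0]])

```text
t: 22.22
tcp_pos: [0.5346, 0.1079, 0.03]
tool_rot: [0.997, -0.082, -0.0, 0.001]
force: [0.4, -8.1, 1.5]
finger_gap: 0.198
```

>>> servo_tool(targets=[[0, -0.3, 0, 0, 0, 0], [0, -0.3, 0, 0, 0, 0]])

```text
t: 22.48
tcp_pos: [0.5347, 0.1082, 0.03]
tool_rot: [0.997, -0.082, -0.0, 0.001]
force: [-0.8, -8.2, 0.7]
finger_gap: 0.197
```

```bash
python3 rep.py
```

```text
tip x,y 42.2 -0.6 z 0.03 force feed/lat/z -8.2 -0.5 0.7 t 22.475 gap 0.197 yaw [ 9.864e-01 -1.643e-01 -4.000e-04]
```

>>> servo_tool(targets=[[0, -0.3, 0, 0, 0, 0], [0, -0.4, 0, 0, 0, 0]])

```text
t: 22.72
tcp_pos: [0.5347, 0.1086, 0.03]
tool_rot: [0.997, -0.082, -0.0, 0.001]
force: [0.9, -7.1, 0.6]
finger_gap: 0.195
```

>>> servo_tool(targets=[[0, -0.3, 0, 0, 0, 0], [0, -0.4, 0, 0, 0, 0]])

```text
t: 22.98
tcp_pos: [0.5348, 0.1089, 0.03]
tool_rot: [0.997, -0.082, -0.0, 0.001]
force: [-0.0, -9.5, 1.2]
finger_gap: 0.2
```

```bash
python3 rep.py
```

```text
tip x,y 42.8 -0.6 z 0.03 force feed/lat/z -9.4 -1.5 1.2 t 22.975 gap 0.2 yaw [ 9.864e-01 -1.642e-01 -4.000e-04]
```

Force starts rising; small steps now.

>>> servo_tool(targets=[[0, -0.3, 0, 0, 0, 0], [0, -0.3, 0, 0, 0, 0]])

```text
t: 23.22
tcp_pos: [0.5348, 0.109, 0.03]
tool_rot: [0.997, -0.082, -0.0, 0.001]
force: [-0.9, -9.0, 1.3]
finger_gap: 0.193
```

>>> servo_tool(targets=[[0, -0.3, 0, 0, 0, 0], [0, -0.3, 0, 0, 0, 0]])

```text
t: 23.48
tcp_pos: [0.5349, 0.1091, 0.0301]
tool_rot: [0.997, -0.082, -0.0, 0.001]
force: [-0.0, -10.7, 0.9]
finger_gap: 0.197
```

```bash
python3 rep.py
```

```text
tip x,y 43.0 -0.7 z 0.0301 force feed/lat/z -10.6 -1.7 0.9 t 23.475 gap 0.197 yaw [ 9.864e-01 -1.641e-01 -5.000e-04]
```

>>> servo_tool(targets=[[0, -0.3, 0, 0, 0, 0], [0, -0.4, 0, 0, 0, 0]])

```text
t: 23.72
tcp_pos: [0.5349, 0.1092, 0.0301]
tool_rot: [0.997, -0.082, -0.0, 0.001]
force: [-0.3, -12.0, 1.3]
finger_gap: 0.198
```

>>> servo_tool(targets=[[0, -0.3, 0, 0, 0, 0], [0, -0.4, 0, 0, 0, 0]])

```text
t: 23.98
tcp_pos: [0.5349, 0.1093, 0.0301]
tool_rot: [0.997, -0.082, -0.0, 0.002]
force: [-2.0, -13.3, 2.9]
finger_gap: 0.199
```

```bash
python3 rep.py
```

```text
tip x,y 43.3 -0.7 z 0.0301 force feed/lat/z -13.4 -0.1 2.9 t 23.975 gap 0.199 yaw [ 9.865e-01 -1.638e-01 -6.000e-04]
```

>>> servo_tool(targets=[[0, -0.4, 0, 0, 0, 0], [0, -0.7, 0, 0, 0, 0], [0, -0.7, 0, 0, 0, 0], [0, -0.7, 0, 0, 0, 0]])

```text
t: 24.48
tcp_pos: [0.5349, 0.1095, 0.0302]
tool_rot: [0.997, -0.082, -0.001, 0.002]
force: [-1.6, -14.2, 3.7]
finger_gap: 0.198
```

```bash
python3 rep.py
```

```text
tip x,y 43.5 -0.7 z 0.0302 force feed/lat/z -14.3 -0.6 3.7 t 24.475 gap 0.198 yaw [ 9.865e-01 -1.636e-01 -8.000e-04]
```

>>> servo_tool(targets=[[0, -0.1, 0, 0, 0, 0], [0, -0.1, 0, 0, 0, 0], [0, -0.1, 0, 0, 0, 0], [0, -0.1, 0, 0, 0, 0], [0, -0.1, 0, 0, 0, 0], [0, -0.1, 0, 0, 0, 0]])

```text
t: 25.22
tcp_pos: [0.535, 0.1095, 0.0302]
tool_rot: [0.997, -0.082, -0.001, 0.002]
force: [-0.8, -15.9, 2.4]
finger_gap: 0.196
```

```bash
python3 rep.py
```

```text
tip x,y 43.5 -0.7 z 0.0302 force feed/lat/z -15.8 -1.8 2.4 t 25.225 gap 0.196 yaw [ 9.865e-01 -1.636e-01 -9.000e-04]
```

>>> servo_tool(targets=[[0, 0, 0, 0, 0, 0], [0, 0, 0, 0, 0, 0], [0, 0, 0, 0, 0, 0], [0, 0, 0, 0, 0, 0]])

```text
t: 25.72
tcp_pos: [0.535, 0.1095, 0.0302]
tool_rot: [0.997, -0.082, -0.001, 0.002]
force: [-1.8, -15.0, 3.1]
finger_gap: 0.196
```

>>> servo_tool(targets=[[0, 2, 0, 0, 0, 0], [0, 5, 0, 0, 0, 0], [0, 12, 0, 0, 0, 0], [0, 24, 0, 0, 0, 0], [0, 40, 0, 0, 0, 0], [0, 58, 0, 0, 0, 0], [0, 76, 0, 0, 0, 0], [0, 94, 0, 0, 0, 0], [0, 112, 0, 0, 0, 0], [0, 130, 0, 0, 0, 0]])

```text
t: 26.98
tcp_pos: [0.5137, -0.017, 0.0298]
tool_rot: [0.997, -0.083, 0.0, 0.0]
force: [-0.2, -0.9, -1.4]
finger_gap: 0.198
```

>>> servo_tool(targets=[[0, 20, -5, 0, 0, 0], [0, 50, -20, 0, 0, 0], [0, 80, -30, 0, 0, 0], [0, 100, -35, 0, 0, 0], [0, 110, -35, 0, 0, 0], [0, 110, -35, 0, 0, 0]])

```text
t: 27.72
tcp_pos: [0.4955, -0.1248, 0.0646]
tool_rot: [0.997, -0.083, -0.0, -0.0]
force: [-0.6, 0.4, -1.5]
finger_gap: 0.195
```

```bash
python3 rep.py; python3 - <<'E'
from h import *
from station import *
st=sense();print(delta(st,[.5123,-.3333,.0177],0.27))
E
```

```text
tip x,y -194.1 0.7 z 0.0646 force feed/lat/z 0.3 0.6 -1.5 t 27.725 gap 0.195 yaw [ 9.861e-01 -1.663e-01 -2.000e-04]
(array([ 51.3, 202.8,  46.9]), array([-0.01,  0.01, -9.85]))
```

>>> servo_tool(targets=[[7, 28, 0, 0, 0, -1.4], [15, 58, 0, 0, 0, -2.8], [22, 87, 0, 0, 0, -4.2], [30, 116, 0, 0, 0, -5.6], [37, 145, 0, 0, 0, -7], [44, 174, 5, 0, 0, -8.4], [51.3, 202.8, 15, 0, 0, -9.85], [51.3, 202.8, 30, 0, 0, -9.85], [51.3, 202.8, 40, 0, 0, -9.85], [51.3, 202.8, 43, 0, 0, -9.85]])

```text
t: 28.98
tcp_pos: [0.512, -0.3303, 0.0204]
tool_rot: [1.0, 0.004, -0.001, -0.001]
force: [-1.0, 0.5, -1.8]
finger_gap: 0.197
```

>>> servo_tool(targets=[[0, 0, 1, 0, 0, 0], [0, 0, 2, 0, 0, 0], [0, 0, 3, 0, 0, 0], [0, 0, 3.6, 0, 0, 0], [0, 0, 3.6, 0, 0, 0]])

```text
t: 29.6
tcp_pos: [0.5129, -0.3328, 0.0183]
tool_rot: [1.0, 0.003, 0.0, 0.0]
force: [0.3, 0.0, -2.0]
finger_gap: 0.199
```

```bash
python3 rep.py
```

```text
tip x,y -396.6 -49.8 z 0.0183 force feed/lat/z 0.1 -0.3 -2.0 t 29.6 gap 0.199 yaw [1.e+00 6.e-03 1.e-04]
```

>>> servo_tool(targets=[[0, 0, 0.4, 0, 0, 0], [0, 0, 0.8, 0, 0, 0], [0, 0, 0.8, 0, 0, 0]])

```text
t: 29.98
tcp_pos: [0.5129, -0.3328, 0.0177]
tool_rot: [1.0, 0.003, 0.0, 0.0]
force: [0.2, -0.6, 1.6]
finger_gap: 0.198
```

>>> servo_tool(targets=[[0, 0, 0.2, 0, 0, 0], [0, 0, 0.2, 0, 0, 0], [0, 0, 0.2, 0, 0, 0]])

```text
t: 30.35
tcp_pos: [0.5129, -0.3328, 0.0177]
tool_rot: [1.0, 0.003, 0.0, 0.0]
force: [-2.2, 1.0, 5.7]
finger_gap: 0.197
```

>>> servo_tool(targets=[[0, 0, 0, 0, 0, 0], [0, 0, 0, 0, 0, 0], [0, 0, 0, 0, 0, 0], [0, 0, -5, 0, 0, 0], [0, 0, -25, 0, 0, 0], [0, 0, -60, 0, 0, 0], [0, -10, -110, 0, 0, 0], [0, -50, -150, 0, 0, 0], [0, -110, -190, 0, 0, 0], [0, -170, -200, 0, 0, 0]], gripper=36)

```text
t: 31.6
tcp_pos: [0.5133, -0.1696, 0.2197]
tool_rot: [1.0, 0.002, 0.003, 0.002]
force: [1.2, 0.3, -0.0]
finger_gap: 0.422
```

>>> servo_tool(targets=[[0, -50, 0, 0, 0, 0], [0, -100, 0, 0, 0, 0], [0, -150, 0, 0, 0, 0], [0, -200, 0, 0, 0, 0], [0, -210, 0, 0, 0, 0], [0, -210, 0, 0, 0, 0]])

```text
t: 32.35
tcp_pos: [0.5108, 0.0405, 0.2166]
tool_rot: [1.0, 0.004, 0.001, 0.0]
force: [0.8, -0.4, 0.3]
finger_gap: 0.423
```

```bash
python3 - <<'E'
from h import *
from station import *
st=sense();print(st["tcp_pos"],st["t"])
w=snapshot("wrist");t=snapshot("top");c=snapshot("scene")
for n,s in zip("wtc",(w,t,c)): pickle.dump(s,open(f"pics/f_{n}.pkl","wb"))
a=np.array([.5531,.2256,.02]);u=proj(w,a,True).astype(int);print(u)
im=np.zeros((600,800,3),np.uint8)
def cr(s,u,v,W,H): 
    u=max(0,min(560-80,u));v=max(0,min(420-60,v))
    return cv2.resize(s["color"][v:v+H,u:u+W,::-1],(400,300),interpolation=cv2.INTER_CUBIC)
im[:300,:400]=cv2.resize(w["color"][:,:,::-1],(400,300));im[:300,400:]=cr(w,u[0]-60,u[1]-45,120,90)
im[300:,:400]=cr(c,100,230,200,150);im[300:,400:]=cr(c,290,145,80,60)
cv2.imwrite("pics/final.png",im)
E
```

```text
[0.51080878 0.04046648 0.21662942] 32.35
[323   8]
```

View pics/final.png

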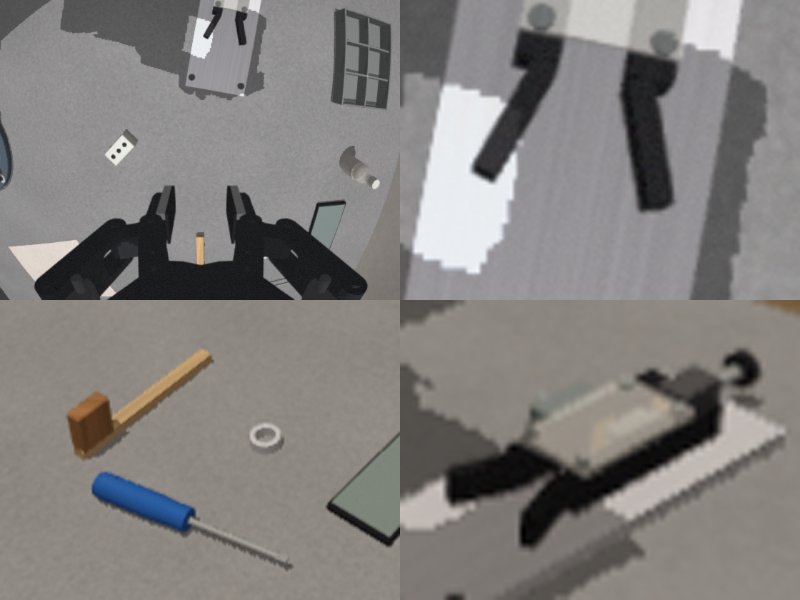

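Final view: the stick lies flat on its sole at its old place, the deck and mouth are empty, and the housing shows as a pale patch under the roof at its far end (about (645,410)). Handing in.

```bash
python3 -c "
from station import *
print(sign_off())"
```

```text
the job is handed in; nothing more can be done
None
```

The job is done and handed in at about 32 s of the 70 s allowed. The housing went onto the deck nose-first, and the stick fed it down the channel until the plunger was home. I then drew the stick out and set it back flat where I found it.

- **Feeding:** The shoe dragged with about 2 N. The nose met the plunger at x ≈ 72 mm, and pushing it took about 8 N over roughly 6 mm.
- **At the stop:** The force then rose steeply, as at the hard stop. I held 14–16 N there for over a second. The highest stick force I read was about 16 N, but I only read it at the end of each move.
- **Last pictures:** The stick lies flat and the deck and mouth are empty. The bystanders in view look unmoved, but the steel cup was not in the last view. The gripper was clear of everything.
- **Less certain:** The housing's final position under the roof shows only as a pale patch. That it is fully home rests mainly on the force and travel readings: the tool moved about 7 mm after touching the plunger, against the 6 mm expected. I put the extra down to the stick and rubber giving a little.

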